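# Scrap the broken casting mould

## Robot

A 6-joint arm with a two-finger parallel gripper is mounted at the origin on the work surface. World frame = base frame: x ahead of the robot, y to its left, z up, the work surface at z = 0. Lengths are in m, angles in rad, forces in N, time in s.
With the tool pointing down it reaches from about 0.325 to 0.85 m from the base axis. Payload 15.5 kg.
Tool frame: the origin (TCP) lies midway between the tips of the shut fingers; the grasp point (between the pads) lies 19 mm behind it; z points along the fingers, y is the line along which they close (so a half turn about z gives the same grasp; the last joint's range is limited). The gripper opens to 91 mm and grips with 3 to 60 N. Pads are 32 mm wide; open, the fingers measure 118 mm over their backs; the gripper's body (76 mm by 178 mm) begins 60 mm behind the grasp point.
Start: joints at [1.183, 0.494, 1.345, -0, 1.302, -0.096], TCP at [0.18, 0.598, 0.214] pointing down, gripper open.
Joint ranges: [-2.91, 2.91], [-0.82, 2.16], [0.22, 2.67], [-1.22, 4.37], [0.12, 2.79], [-3.08, 3.08]. Speed limits (rad/s): [1.89, 1.89, 2.57, 3.01, 3.01, 3.01].

## Interface

Orientations are given as a unit quaternion [w, x, y, z].
In Python, from station import r, optics gives the robot as it stands. The module is installed in compiled form; this text tells all that it offers.
- The arm moves only by the tool step_arm, never from a script. Its argument "motion" is a list of rows, each an object of numbers: "dx", "dy", "dz": the shift along the world's x, y, z each as a share of 0.2 m, from -1 to 1; "roll": the turn about the world's z as a share of 90 degrees, from -1 to 1; "fingers": the opening, from 0 (shut) to 1 (fully open). A call has 1 to 10 rows; each row is the pose to reach, as a shift and turn from the pose commanded when the call began; what a row does not reach only later rows make up. A row lasts 1/10 s, in which the tool goes at most 50 mm and 8.59 degrees, less where a joint would pass 70% of its speed; a pose out of reach is approached as far as the arm can. A call with a number of a shift or a turn outside -1 to 1 is refused whole. A call with a gripper value outside its range is refused whole. The fingers move at their own pace and stop on an object; "squeeze" is the grip in N (left out, the last holds). Time passes only in rows, so rows that repeat a pose let the fingers close. It gives the time, the measured TCP pose, the force, the opening and the grip force at its end, in the units of the state.
- r.state(): the state, without advancing time (a new reading comes with each control period).
- optics.get_image(name): name is "side" or "top"; returns a dict with "img" (480x640x3 uint8, red, green, blue), "depth" (480x640 float32, m along the optical axis (not along the pixel's ray), 0 where there is no reading), "fov_y" (degrees; the focal length in pixels is half the picture's height over the tangent of half this angle, whatever the lens; pixels are square), "cx", "cy" (the principal point, pixels), "rvec" (rotation vector, rad) and "tvec" (3), from world to camera coordinates, as OpenCV has them. Camera axes: x right, y down, z forward; pixel columns grow to the right and rows downward; lengths in m; the calibration is good to about 2 mm. A picture is of the moment at which its call begins.
- r.close_job(): hands the job in; it is judged then, once.
The state is a dict: "clock": time; "q": joint angles; "dq": joint speeds; "joint_efforts": joint torques, N m; "ee_pos": TCP position; "tool_rot": TCP orientation; "contact_force": force on the tool from outside, world axes, zero at the start; "moment": the same for the moment, N m; "finger_gap": finger opening in m; "grasp_force": force on a finger pad.
Only numpy, scipy, OpenCV 4.12 (cv2) and the standard library are available. Lean on these libraries where they do the work, as an engineer would, in place of code of your own. Each camera call takes 0.05 s, during which the arm holds its last target. There are 200 camera calls.

## Task

One of the two casting moulds on the moulding stand has a chunk of its clay broken out. Slide that broken mould along the deck through the open door so that it drops into the red scrap box and lies flat on the box floor (either way up), then push the yellow door fully shut until it snaps home on its catch. Leave the good mould standing where it is.

Things in the scene. Friction and masses are not known exactly. Their poses are not given: they have to be found in the camera images.
- stand: Fixed moulding stand with a red open-topped scrap box at one end. Origin: on the table, below the middle of the doorway; x points from the deck into the box, y across, z up. The flat deck (aluminium top, 50 mm above the table) spans x -350..0 mm, y -145..145 mm.
- doorway (a point): Middle of the doorway's sill: the deck's edge at deck height, stand frame (0, 0, 50 mm). Two red posts, 60 mm above the deck, leave a doorway 166 mm wide (y -83..83 mm) at x = 0, open at the top.
- box_floor (a point): Middle of the scrap box floor, stand frame (90, 0, 6 mm). The box adjoins the deck's end: inside it spans x 0..175 mm, y -95..95 mm; its 5 mm walls rise to 110 mm above the table (60 mm above the deck).
- broken_mould: The rejected mould: a solid round aluminium casting ring packed with red-brown clay, diameter 95 mm, ring 34 mm high, clay top at 38 mm, 0.3 to 0.55 kg; chunks of the clay are missing (two dark wedge-shaped gaps in its top). Too wide to grasp. Origin: centre of its underside; z up.
- broken_mid (a point): Middle of the broken mould, on its axis, 17 mm above its underside.
- good_mould: The good mould, to be left alone: same size and mass, its round clay top is whole, with a ring impression. Origin: centre of its underside; z up.
- door (a joint): Yellow door of the scrap box, upright hinge. 0 = fully shut, grows to 2.1 rad as it swings out over the deck (1.57 = at right angles to the doorway). Stays where it is left, moves easily; over the last 0.1 rad it must be pushed past a sprung ball catch (about 2 N at the free edge), which then holds it at 0.
- door_hinge (a point): On the door's hinge axis, at the door's mid height (80 mm above the table); stand frame (0, -80 mm). Seen from above the door turns counter-clockwise about it as it opens.
- door_edge (a point): Middle of the door's free edge, 154 mm from the hinge. The panel is 8 mm thick (4 mm to either side of the line from hinge to edge) and 55 mm high (53 to 108 mm above the table). Shut, it runs from the hinge along the stand's +y, and its outer face looks along the stand's -x.
- mandrel: Bystander: steel ring mandrel with black handle lying on the table, 280 mm long, 26 mm thick; origin under its middle.
- parting_jar: Bystander: white jar with black cap, 60 mm wide, 85 mm high; origin under its centre.
- carton: Bystander: cardboard carton 120 x 70 x 50 mm; origin under its centre.
Not all that is in view belongs to the job. What is shaped like the broken_mould but green or white is not meant.

How it is judged:
On the way, in this order (a step that is already met when the one before it is completed fails the run):
1. the broken mould lies flat on the floor of the scrap box (x of broken_mid in the frame of stand between 0.03 and 0.15 m and y of broken_mid in the frame of stand between -0.075 and 0.075 m and z of broken_mid in the frame of stand below 0.035 m and angle between the z axis of broken_mould and the z axis of stand, either way round below 0.2 rad), for 0.2 s.
2. the door is shut on its catch (value of joint door below 0.035 rad), for 0.2 s.
At the end, for the whole second after the job is handed in: The broken mould lies at rest on the scrap box floor (either way up; its middle less than 35 mm above the table and within the box walls, its faces within 0.2 rad of level), the door is within 0.035 rad of fully shut, and the good mould stands within 20 mm of where it began (all of step 1 and value of joint door below 0.035 rad and linear speed of broken_mould below 0.02 m/s and distance of good_mould from where it was at the start of the episode below 0.02 m); the robot touches nothing.
It fails at once if the good mould is pushed away (20 mm) or tipped (0.3 rad) (distance of good_mould from where it was at the start of the episode above 0.02 m or angle between good_mould's own z axis and vertical above 0.3 rad).
It also fails if it takes over 64 s, if anything falls off the work surface, if the arm or the gripper's body presses on something with over 40 N, if the wrist force passes 120 N, or if a joint passes its speed limit or range.

## Working session

There is one attempt and no reset: what is moved stays moved. The work goes in short steps, Python scripts to look and compute and a tool call to move; the robot and the scene stay as the last step left them, time stands still between calls to the robot, and variables do not carry over. Pictures are saved under pics/ and viewed, at most 10 in all, crops included, and the job is handed in when it is done.

Besides the shell and the picture viewer there is one more tool, called in YAML: its name, and indented under it one key for each argument. step_arm: Moves the arm, as the interface text tells. Shift numbers are shares of 0.2 m and turn numbers shares of 90 degrees, none past 1 either way. Its arguments: {"type":"object","properties":{"motion":{"type":"array","items":{"type":"object","properties":{"dx":{"type":"number"},"dy":{"type":"number"},"dz":{"type":"number"},"roll":{"type":"number"},"fingers":{"type":"number"}}}},"squeeze":{"type":"number"}},"required":["motion"]}

```bash
mkdir -p pics; cat > h.py <<'E'
import numpy as np, cv2
from station import r, optics
def cam(n):
    d=optics.get_image(n); R=cv2.Rodrigues(np.array(d["rvec"],float))[0]; t=np.array(d["tvec"],float).ravel()
    f=240/np.tan(np.radians(d["fov_y"])/2)
    return d,R,t,f
def world(c,u,v,z=None):
    d,R,t,f=c; ray=np.array([(u-d["cx"])/f,(v-d["cy"])/f,1.])
    if z is None: return R.T@(ray*d["depth"][int(round(v)),int(round(u))]-t)
    o=-R.T@t; w=R.T@ray; return o+w*(z-o[2])/w[2]
def save(c,n): cv2.imwrite("pics/"+n,c[0]["img"][...,::-1])
E
python3 - <<'E'
from h import *
for n in("top","side"):
    c=cam(n); save(c,n+"0.png"); print(n,c[3],c[0]["cx"],c[0]["cy"],-c[1].T@c[2],c[1].tolist())
print(r.state())
E
```

```text
top 534.2945540138691 316.3590689146451 246.12451022243033 [ 0.44485705 -0.02649062  1.61910911] [[-0.022990038401655144, -0.9997289113652135, -0.0036826505149863686], [-0.995061587126427, 0.023238182815161434, -0.09650090509878856], [0.09656032290608127, 0.0014459045522586603, -0.9953260839545496]]
side 564.5949570644601 322.62741652598015 242.44394407265187 [ 0.25650688 -1.09801275  1.13143622] [[0.9612795516234378, -0.27512927890904865, 0.01566855186763176], [-0.17594393618868331, -0.656507371492448, -0.7335133280960267], [0.2120975128309483, 0.7023545764519967, -0.6794944399977545]]
{'clock': 0.1, 'q': array([ 1.18247565e+00,  4.94119449e-01,  1.34606471e+00,  5.00172913e-06,
        1.30247521e+00, -9.54542381e-02]), 'dq': array([ 8.48128330e-05, -1.83218361e-03, -2.47218406e-03,  5.85830732e-04,
        3.54796599e-04, -8.35716950e-04]), 'joint_efforts': array([ 3.86187850e-03, -8.80245852e+01, -3.82542694e+01,  7.09627359e-02,
        4.82961140e-02,  2.74872967e-06]), 'ee_pos': array([0.18027783, 0.59808886, 0.21340039]), 'tool_rot': array([-1.30099231e-04,  1.45911095e-01,  9.89297563e-01, -5.17253915e-04]), 'contact_force': array([-0.22569757,  0.28654785,  0.2746839 ]), 'moment': array([ 0.02395942, -0.04798871, -0.04021772]), 'grasp_force': 0.0, 'finger_gap': 0.09123688298333096}
```

View pics/top0.png

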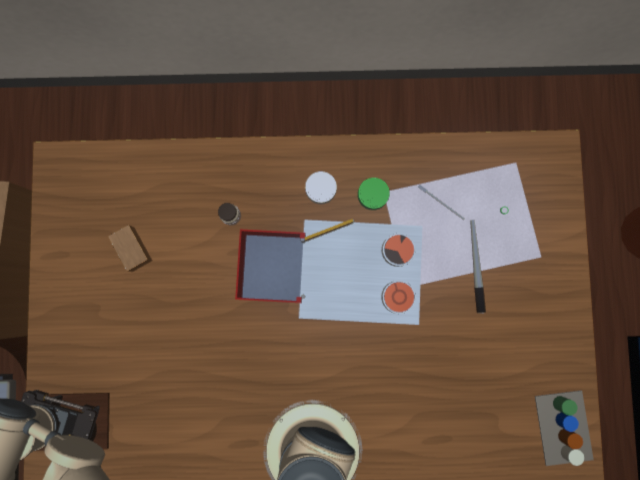

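View pics/side0.png

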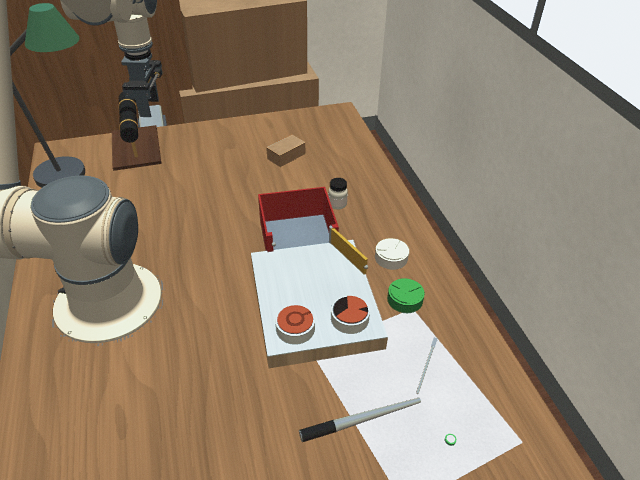

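The top view shows the box to the left with the deck to its right, so stand +x is about world +y. The broken mould, with its dark wedges, is at about (398,250) and the good one at (399,297). The yellow door runs from the hinge near (302,240) to its edge at (353,221). The side view agrees.

```bash
cat > meas.py <<'E'
from h import *
def cloud(c):
    d,R,t,f=c; v,u=np.mgrid[0:480,0:640]; D=d["depth"]
    P=np.stack([(u-d["cx"])/f*D,(v-d["cy"])/f*D,D],-1)
    return (P-t)@R
def stand(c):
    P=cloud(c); m=((abs(P[...,2]-.05)<.01)&(c[0]["depth"]>0)).astype(np.uint8)
    m[:200]=0;m[345:]=0;m[:,:285]=0;m[:,440:]=0
    m=cv2.morphologyEx(m,cv2.MORPH_CLOSE,np.ones((45,45))) ; m=cv2.morphologyEx(m,cv2.MORPH_OPEN,np.ones((25,25)))
    k=max(cv2.findContours(m,0,2)[0],key=cv2.contourArea)
    W=np.array([world(c,*p,.05)[:2] for p in k[:,0].astype(float)],np.float32)
    (cx,cy),(w,h),a=cv2.minAreaRect(W); B=cv2.boxPoints(((cx,cy),(w,h),a))
    e=max([B[1]-B[0],B[2]-B[1]],key=np.linalg.norm); e/=np.linalg.norm(e); e*=np.sign(e[1])
    return np.array([cx,cy])+.175*e, e, (w,h)
def red(c):
    hsv=cv2.cvtColor(c[0]["img"],cv2.COLOR_RGB2HSV); out=[]
    m=cv2.inRange(hsv,(3,120,150),(14,255,255))
    m=cv2.morphologyEx(m,cv2.MORPH_CLOSE,np.ones((5,5)))
    return m,hsv
E
python3 - <<'E'
from meas import *
c=cam("top"); O,e,s=stand(c); n=np.array([-e[1],e[0]]); print("origin",O,"ex",e,"size",s)
S=lambda p:np.array([(p[:2]-O)@e,(p[:2]-O)@n])
P=cloud(c); m=((abs(P[...,2]-.086)<.012)&(c[0]["depth"]>0)).astype(np.uint8); m[:,:360]=0;m[:,440:]=0;m[:225]=0;m[320:]=0
for k in cv2.findContours(m,0,2)[0]:
    if cv2.contourArea(k)<200: continue
    (u,v),rad=cv2.minEnclosingCircle(k); p=world(c,u,v,.085); print("mould",u,v,rad,p,S(p))
h=cv2.cvtColor(c[0]["img"],cv2.COLOR_RGB2HSV)
y=cv2.inRange(h,(18,120,90),(32,255,255)); y[:210]=0;y[260:]=0;y[:,:295]=0;y[:,365:]=0
k=max(cv2.findContours(y,0,2)[0],key=cv2.contourArea); B=cv2.boxPoints(cv2.minAreaRect(k))
for b in B: p=world(c,*b,.1); print("door",b,p,S(p))
r_=cv2.inRange(h,(0,120,50),(8,255,200)); r_[:,310:]=0; q=np.argwhere(r_)
k=max(cv2.findContours(r_,0,2)[0],key=cv2.contourArea); 
for b in cv2.boxPoints(cv2.minAreaRect(k)): print("box",S(world(c,*b,.11)))
E
```

```text
origin [ 0.37576838 -0.14630815] ex [-0.99912333  0.0418641 ] size (0.3544435203075409, 0.3593626022338867)
mould 398.4879455566406 297.0662536621094 16.770751953125 [ 0.44203842 -0.25545837  0.085     ] [-0.07078142  0.10628019]
mould 398.5 249.5 16.568140029907227 [ 0.57839193 -0.26065199  0.085     ] [-0.20723282  0.10576094]
door [304.0464 236.5206] [0.62066014 0.01030828 0.1       ] [-0.23812047 -0.1667313 ]
door [351.69073 218.19586] [ 0.67038479 -0.12752461  0.1       ] [-0.29357178 -0.03110093]
door [352.9536  221.47937] [ 0.66079183 -0.13086617  0.1       ] [-0.28412712 -0.0273607 ]
door [305.30927 239.80411] [0.61112605 0.00689331 0.1       ] [-0.2287377  -0.16292019]
box [-0.05553741 -0.35841023]
box [-0.26023824 -0.35159126]
box [-0.25120132 -0.16584038]
box [-0.04686828 -0.17505181]
```

```bash
python3 - <<'E'
from meas import *
c=cam("top"); h=cv2.cvtColor(c[0]["img"],cv2.COLOR_RGB2HSV)
r_=cv2.inRange(h,(0,120,50),(8,255,200)); r_[:,310:]=0
k=max(cv2.findContours(r_,0,2)[0],key=cv2.contourArea)
for b in cv2.boxPoints(cv2.minAreaRect(k)): print("box",b,world(c,*b,.11))
print(h[270,350],h[200,450],h[300,340],h[270,270])
# deck edges: gradient points along scan lines
g=cv2.GaussianBlur(h[...,1],(3,3),0).astype(int)
def edge(pts,ax):
    W=np.array([world(c,*p,.05)[:2] for p in pts]); print("line",len(W),cv2.fitLine(W.astype(np.float32),cv2.DIST_HUBER,0,.01,.01).ravel())
near=[];far=[]
for u in range(315,375,4):
    col=g[:,u]; near.append((u,305+np.argmax(np.diff(col[305:335]))+.5))
for u in range(362,384,2)  : far.append((u,212+np.argmin(np.diff(g[212:235,u]))+.5))
edge(near,0);edge(far,0)
right=[(410+np.argmax(np.diff(g[v,410:432]))+.5,v) for v in range(288,318,3)]
edge(right,1);print(right[:4],near[:4],far)
E
```

```text
box [234.59589 299.89072] [0.44477468 0.20904337 0.11      ]
box [237.85773 228.1299 ] [0.64796855 0.19807737 0.11      ]
box [302.17938 231.05362] [0.63528221 0.01505305 0.11      ]
box [298.91754 302.81445] [0.43244787 0.02836369 0.11      ]
[106  43 195] [120  21 191] [107  44 196] [110  60 132]
line 15 [ 0.07531711  0.99715966  0.37722695 -0.08505864]
line 11 [ 0.09149572  0.99580544  0.664975   -0.19242305]
line 10 [ 0.9957358  -0.09225054  0.42769283 -0.3229439 ]
[(np.float64(420.5), 288), (np.float64(420.5), 291), (np.float64(420.5), 294), (np.float64(420.5), 297)] [(315, np.float64(319.5)), (319, np.float64(319.5)), (323, np.float64(320.5)), (327, np.float64(320.5))] [(362, np.float64(221.5)), (364, np.float64(221.5)), (366, np.float64(221.5)), (368, np.float64(221.5)), (370, np.float64(221.5)), (372, np.float64(221.5)), (374, np.float64(222.5)), (376, np.float64(222.5)), (378, np.float64(222.5)), (380, np.float64(222.5)), (382, np.float64(222.5))]
```

step_arm:
  motion:
    - {"dx": 0.41, "dy": -0.94, "roll": -0.36, "fingers": 0.66}
    - {"dx": 0.41, "dy": -0.94, "roll": -0.36, "fingers": 0.66}
    - {"dx": 0.41, "dy": -0.94, "roll": -0.36, "fingers": 0.66}
    - {"dx": 0.41, "dy": -0.94, "roll": -0.36, "fingers": 0.66}
    - {"dx": 0.41, "dy": -0.94, "roll": -0.36, "fingers": 0.66}
    - {"dx": 0.41, "dy": -0.94, "roll": -0.36, "fingers": 0.66}

```text
invalid input
```

step_arm:
  motion:
    - {"dx": 0.41, "dy": -0.94, "roll": -0.36}
    - {"dx": 0.41, "dy": -0.94, "roll": -0.36}
    - {"dx": 0.41, "dy": -0.94, "roll": -0.36}
    - {"dx": 0.41, "dy": -0.94, "roll": -0.36}
    - {"dx": 0.41, "dy": -0.94, "roll": -0.36}
    - {"dx": 0.41, "dy": -0.94, "roll": -0.36}

```text
invalid input
```

step_arm:
  motion:
    - {"dx": 0.41, "dy": -0.94}
    - {"dx": 0.41, "dy": -0.94}
    - {"dx": 0.41, "dy": -0.94}
    - {"dx": 0.41, "dy": -0.94}
    - {"dx": 0.41, "dy": -0.94}
    - {"dx": 0.41, "dy": -0.94}

```text
invalid input
```

step_arm:
  motion:
    - {"dx": 0.41, "dy": -0.94}
    - {"dx": 0.41, "dy": -0.94}
    - {"dx": 0.41, "dy": -0.94}
    - {"dx": 0.41, "dy": -0.94}
    - {"dx": 0.41, "dy": -0.94}
    - {"dx": 0.41, "dy": -0.94}

```text
invalid input
```

step_arm:
  motion:
    - {"dx": 0.41, "dy": -0.94}
    - {"dx": 0.41, "dy": -0.94}
    - {"dx": 0.41, "dy": -0.94}
    - {"dx": 0.41, "dy": -0.94}
    - {"dx": 0.41, "dy": -0.94}
    - {"dx": 0.41, "dy": -0.94}
    - {"dx": 0.41, "dy": -0.94}

```text
invalid input
```

step_arm:
  motion:
    - {"dx": 0.41, "dy": -0.94, "dz": 0, "roll": -0.36, "fingers": 0.66}
    - {"dx": 0.41, "dy": -0.94, "dz": 0, "roll": -0.36, "fingers": 0.66}
    - {"dx": 0.41, "dy": -0.94, "dz": 0, "roll": -0.36, "fingers": 0.66}
    - {"dx": 0.41, "dy": -0.94, "dz": 0, "roll": -0.36, "fingers": 0.66}
    - {"dx": 0.41, "dy": -0.94, "dz": 0, "roll": -0.36, "fingers": 0.66}
    - {"dx": 0.41, "dy": -0.94, "dz": 0, "roll": -0.36, "fingers": 0.66}

```text
clock: 0.8
ee_pos: [0.263, 0.4095, 0.2142]
tool_rot: [0.0, 0.417, 0.909, 0.0]
contact_force: [-0.0, 0.9, -0.7]
finger_gap: 0.06
grasp_force: 0.0
```

step_arm:
  motion:
    - {"dx": 0.41, "dy": -0.94, "dz": 0, "roll": -0.36, "fingers": 0.66}
    - {"dx": 0.41, "dy": -0.94, "dz": 0, "roll": -0.36, "fingers": 0.66}
    - {"dx": 0.41, "dy": -0.94, "dz": 0, "roll": -0.36, "fingers": 0.66}
    - {"dx": 0.41, "dy": -0.94, "dz": 0, "roll": -0.36, "fingers": 0.66}
    - {"dx": 0.41, "dy": -0.94, "dz": 0, "roll": -0.36, "fingers": 0.66}
    - {"dx": 0.41, "dy": -0.94, "dz": 0, "roll": -0.36, "fingers": 0.66}

```text
clock: 1.4
ee_pos: [0.3452, 0.2224, 0.214]
tool_rot: [-0.0, 0.654, 0.757, 0.0]
contact_force: [0.1, -0.5, 0.5]
finger_gap: 0.0606
grasp_force: 0.0
```

step_arm:
  motion:
    - {"dx": 0.41, "dy": -0.94, "dz": 0, "roll": 0, "fingers": 0.66}
    - {"dx": 0.41, "dy": -0.94, "dz": 0, "roll": 0, "fingers": 0.66}
    - {"dx": 0.41, "dy": -0.94, "dz": 0, "roll": 0, "fingers": 0.66}
    - {"dx": 0.41, "dy": -0.94, "dz": 0, "roll": 0, "fingers": 0.66}
    - {"dx": 0.41, "dy": -0.94, "dz": 0, "roll": 0, "fingers": 0.66}
    - {"dx": 0.41, "dy": -0.94, "dz": 0, "roll": 0, "fingers": 0.66}

```text
clock: 2.0
ee_pos: [0.4272, 0.035, 0.2137]
tool_rot: [-0.0, 0.653, 0.757, 0.0]
contact_force: [-0.2, 0.7, -0.6]
finger_gap: 0.0601
grasp_force: 0.0
```

step_arm:
  motion:
    - {"dx": 0.41, "dy": -0.94, "dz": 0, "roll": 0, "fingers": 0.66}
    - {"dx": 0.41, "dy": -0.94, "dz": 0, "roll": 0, "fingers": 0.66}
    - {"dx": 0.41, "dy": -0.94, "dz": 0, "roll": 0, "fingers": 0.66}
    - {"dx": 0.41, "dy": -0.94, "dz": 0, "roll": 0, "fingers": 0.66}
    - {"dx": 0.41, "dy": -0.94, "dz": 0, "roll": 0, "fingers": 0.66}
    - {"dx": 0.41, "dy": -0.94, "dz": 0, "roll": 0, "fingers": 0.66}

```text
clock: 2.6
ee_pos: [0.5092, -0.152, 0.2135]
tool_rot: [-0.0, 0.653, 0.758, 0.0]
contact_force: [-1.7, -0.2, -0.4]
finger_gap: 0.06
grasp_force: 0.0
```

step_arm:
  motion:
    - {"dx": 0.41, "dy": -0.94, "dz": 0, "roll": 0, "fingers": 0.66}
    - {"dx": 0.41, "dy": -0.94, "dz": 0, "roll": 0, "fingers": 0.66}
    - {"dx": 0.41, "dy": -0.94, "dz": 0, "roll": 0, "fingers": 0.66}
    - {"dx": 0.41, "dy": -0.94, "dz": 0, "roll": 0, "fingers": 0.66}
    - {"dx": 0.41, "dy": -0.94, "dz": 0, "roll": 0, "fingers": 0.66}
    - {"dx": 0.41, "dy": -0.94, "dz": 0, "roll": 0, "fingers": 0.66}
    - {"dx": 0.41, "dy": -0.94, "dz": 0, "roll": 0, "fingers": 0.66}

```text
clock: 3.3
ee_pos: [0.5906, -0.3384, 0.2138]
tool_rot: [-0.001, 0.652, 0.758, 0.0]
contact_force: [-0.5, 0.2, -0.4]
finger_gap: 0.0603
grasp_force: 0.0
```

step_arm:
  motion:
    - {"dx": 0, "dy": 0, "dz": -0.2, "roll": 0, "fingers": 0.66}
    - {"dx": 0, "dy": 0, "dz": -0.4, "roll": 0, "fingers": 0.66}
    - {"dx": 0, "dy": 0, "dz": -0.6, "roll": 0, "fingers": 0.66}
    - {"dx": 0, "dy": 0, "dz": -0.7, "roll": 0, "fingers": 0.66}
    - {"dx": 0, "dy": 0, "dz": -0.76, "roll": 0, "fingers": 0.66}
    - {"dx": 0, "dy": 0, "dz": -0.76, "roll": 0, "fingers": 0.66}

```text
clock: 3.9
ee_pos: [0.59, -0.3396, 0.0612]
tool_rot: [-0.001, 0.653, 0.758, -0.0]
contact_force: [0.2, 0.6, 0.0]
finger_gap: 0.0602
grasp_force: 0.0
```

```bash
python3 - <<'E'
from h import *
c=cam("side"); cv2.imwrite("pics/s1.png",cv2.resize(c[0]["img"][180:380,220:440,::-1],None,fx=3,fy=3))
E
```

```text
(no output)
```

View pics/s1.png

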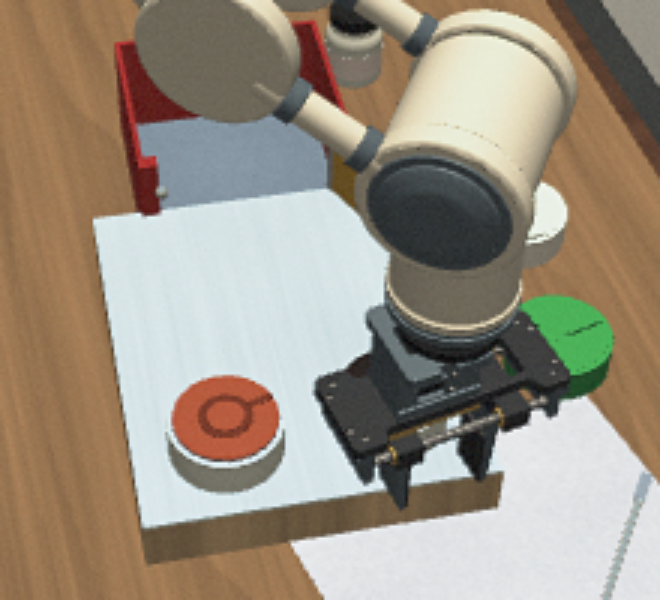

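The fingers are down behind the broken mould (hidden under the gripper), clear of the good one. Pushing.

step_arm:
  motion:
    - {"dx": -0.01, "dy": 0.08, "dz": 0, "roll": 0, "fingers": 0.66}
    - {"dx": -0.025, "dy": 0.16, "dz": 0, "roll": 0, "fingers": 0.66}
    - {"dx": -0.036, "dy": 0.24, "dz": 0, "roll": 0, "fingers": 0.66}
    - {"dx": -0.05, "dy": 0.33, "dz": 0, "roll": 0, "fingers": 0.66}
    - {"dx": -0.063, "dy": 0.42, "dz": 0, "roll": 0, "fingers": 0.66}
    - {"dx": -0.078, "dy": 0.52, "dz": 0, "roll": 0, "fingers": 0.66}
    - {"dx": -0.093, "dy": 0.62, "dz": 0, "roll": 0, "fingers": 0.66}
    - {"dx": -0.108, "dy": 0.72, "dz": 0, "roll": 0, "fingers": 0.66}
    - {"dx": -0.12, "dy": 0.8, "dz": 0, "roll": 0, "fingers": 0.66}
    - {"dx": -0.13, "dy": 0.86, "dz": 0, "roll": 0, "fingers": 0.66}

```text
clock: 4.95
ee_pos: [0.5647, -0.1683, 0.0629]
tool_rot: [0.001, 0.653, 0.757, 0.0]
contact_force: [1.1, -7.0, 5.3]
finger_gap: 0.06
grasp_force: 3.7
```

```bash
python3 - <<'E'
from h import *
a=cam("side")[0]["img"][140:360,220:440,::-1]; b=cam("top")[0]["img"][200:340,220:440,::-1]
cv2.imwrite("pics/s2.png",np.hstack([cv2.resize(a,(400,400)),cv2.resize(b,(400,400*140//220)) if 0 else cv2.copyMakeBorder(cv2.resize(b,(400,254)),0,146,0,0,0)]))
E
```

```text
(no output)
```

View pics/s2.png

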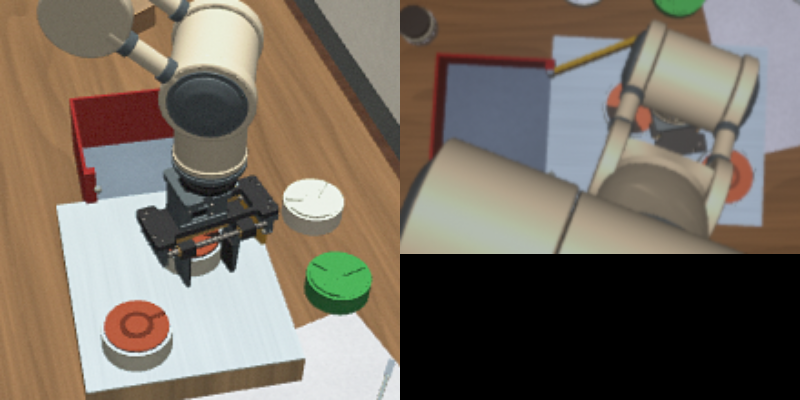

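The mould is cradled between the fingers and on course. The side view shows the good mould untouched.

step_arm:
  motion:
    - {"dx": -0.012, "dy": 0.08, "dz": 0, "roll": 0, "fingers": 0.66}
    - {"dx": -0.027, "dy": 0.18, "dz": 0, "roll": 0, "fingers": 0.66}
    - {"dx": -0.042, "dy": 0.28, "dz": 0, "roll": 0, "fingers": 0.66}
    - {"dx": -0.057, "dy": 0.38, "dz": 0, "roll": 0, "fingers": 0.66}
    - {"dx": -0.072, "dy": 0.48, "dz": 0, "roll": 0, "fingers": 0.66}
    - {"dx": -0.087, "dy": 0.58, "dz": 0, "roll": 0, "fingers": 0.66}
    - {"dx": -0.1, "dy": 0.68, "dz": 0, "roll": 0, "fingers": 0.66}
    - {"dx": -0.115, "dy": 0.78, "dz": 0, "roll": 0, "fingers": 0.66}
    - {"dx": -0.13, "dy": 0.88, "dz": 0, "roll": 0, "fingers": 0.66}
    - {"dx": -0.145, "dy": 0.98, "dz": 0, "roll": 0, "fingers": 0.66}

```text
clock: 6.05
ee_pos: [0.5352, 0.0269, 0.0622]
tool_rot: [0.0, 0.653, 0.757, -0.0]
contact_force: [1.2, -4.5, 2.9]
finger_gap: 0.0608
grasp_force: 2.9
```

step_arm:
  motion:
    - {"dx": 0, "dy": 0, "dz": 0, "roll": 0, "fingers": 0.66}
    - {"dx": 0, "dy": 0, "dz": 0, "roll": 0, "fingers": 0.66}
    - {"dx": 0, "dy": 0, "dz": 0, "roll": 0, "fingers": 0.66}

```text
clock: 6.35
ee_pos: [0.5354, 0.0257, 0.0619]
tool_rot: [-0.0, 0.653, 0.757, -0.0]
contact_force: [0.3, -0.4, 0.1]
finger_gap: 0.0602
grasp_force: 0.0
```

```bash
python3 - <<'E'
from h import *
a=cam("side")[0]["img"][140:360,220:440,::-1]; b=cam("top")[0]["img"][200:340,220:440,::-1]
cv2.imwrite("pics/s3.png",np.hstack([cv2.resize(a,(400,400)),cv2.copyMakeBorder(cv2.resize(b,(400,254)),0,146,0,0,0)]))
E
```

```text
(no output)
```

View pics/s3.png

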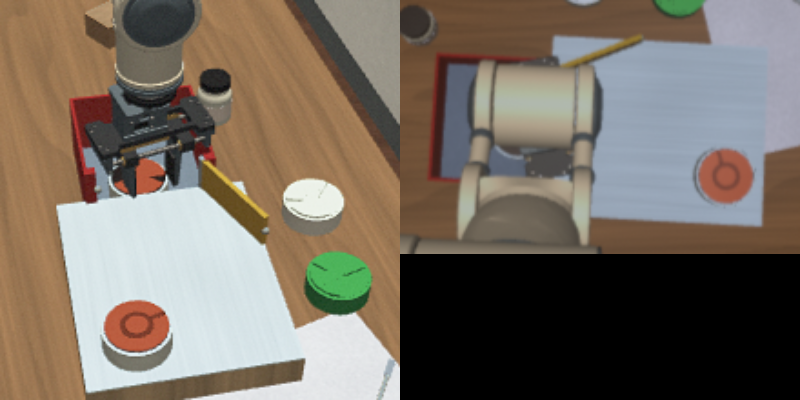

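Contact force is gone and the mould is in the box beneath the gripper. Lifting, shutting the fingers and checking.

step_arm:
  motion:
    - {"dx": 0, "dy": 0, "dz": 0.2, "roll": 0, "fingers": 0.66}
    - {"dx": 0, "dy": 0, "dz": 0.45, "roll": 0, "fingers": 0}
    - {"dx": 0, "dy": 0, "dz": 0.64, "roll": -0.14, "fingers": 0}
    - {"dx": 0.2, "dy": -0.15, "dz": 0.64, "roll": -0.14, "fingers": 0}
    - {"dx": 0.4, "dy": -0.3, "dz": 0.64, "roll": -0.14, "fingers": 0}
    - {"dx": 0.6, "dy": -0.42, "dz": 0.64, "roll": -0.14, "fingers": 0}
    - {"dx": 0.81, "dy": -0.545, "dz": 0.64, "roll": -0.14, "fingers": 0}
    - {"dx": 0.81, "dy": -0.545, "dz": 0.64, "roll": -0.14, "fingers": 0}
    - {"dx": 0.81, "dy": -0.545, "dz": 0.64, "roll": -0.14, "fingers": 0}

```text
clock: 7.35
ee_pos: [0.6974, -0.0837, 0.1889]
tool_rot: [-0.001, 0.733, 0.68, -0.0]
contact_force: [0.1, 0.2, 0.1]
finger_gap: 0.0009
grasp_force: 0.0
```

```bash
python3 - <<'E'
from meas import *
for n in("top","side"):
    c=cam(n); save(c,n+"4.png"); P=cloud(c)
    h=cv2.cvtColor(c[0]["img"],cv2.COLOR_RGB2HSV); m=cv2.inRange(h,(3,120,140),(14,255,255))>0
    b=m&(P[...,1]>.03)&(P[...,1]<.2)&(P[...,0]>.44)&(P[...,0]<.64)&(P[...,2]<.1)
    q=P[b]; print(n,len(q),q.mean(0) if len(q) else '',np.percentile(q[:,2],[5,50,95]) if len(q) else '')
    if len(q)>30:
        A=np.c_[q[:,:2],np.ones(len(q))]; print("slope",np.linalg.lstsq(A,q[:,2],rcond=None)[0])
a=cv2.imread("pics/side4.png")[140:360,220:440]; b=cv2.imread("pics/top4.png")[200:340,220:440]
cv2.imwrite("pics/s4.png",np.hstack([cv2.resize(a,(400,400)),cv2.copyMakeBorder(cv2.resize(b,(400,254)),0,146,0,0,0)]))
E
```

```text
top 254 [0.53420666 0.07609719 0.04413695] [0.03820637 0.04437969 0.049704  ]
slope [-0.010456    0.00754712  0.0491483 ]
side 304 [0.53240208 0.06498628 0.04436288] [0.04036047 0.04472909 0.0482775 ]
slope [ 0.08428467 -0.09472357  0.00564528]
```

View pics/s4.png

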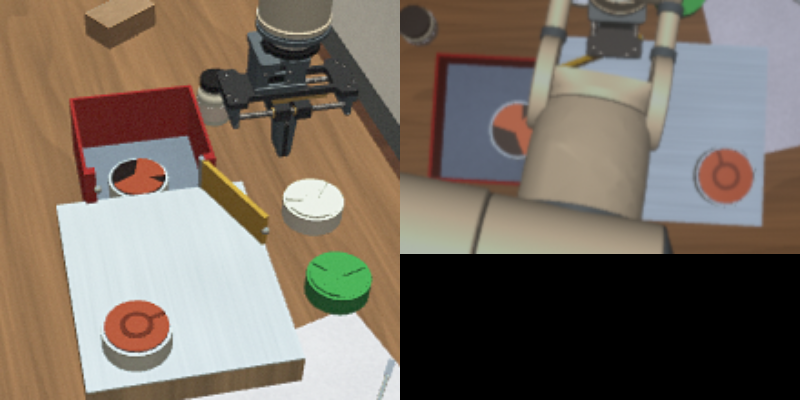

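The mould lies flat in the box (clay top at 44 mm, level) and the good mould is in place. The shut fingers are on the door's outer side. Descending and sweeping the door.

step_arm:
  motion:
    - {"dx": 0, "dy": 0, "dz": -0.15, "roll": 0, "fingers": 0}
    - {"dx": 0, "dy": 0, "dz": -0.3, "roll": 0, "fingers": 0}
    - {"dx": 0, "dy": 0, "dz": -0.45, "roll": 0, "fingers": 0}
    - {"dx": 0, "dy": 0, "dz": -0.57, "roll": 0, "fingers": 0}
    - {"dx": 0, "dy": 0, "dz": -0.57, "roll": 0, "fingers": 0}

```text
clock: 7.95
ee_pos: [0.6945, -0.0815, 0.0731]
tool_rot: [-0.002, 0.732, 0.681, -0.002]
contact_force: [0.0, -0.2, -0.2]
finger_gap: 0.0008
grasp_force: 0.0
```

step_arm:
  motion:
    - {"dx": -0.12, "dy": -0.05, "dz": 0, "roll": 0, "fingers": 0}
    - {"dx": -0.25, "dy": -0.09, "dz": 0, "roll": 0, "fingers": 0}
    - {"dx": -0.37, "dy": -0.12, "dz": 0, "roll": 0, "fingers": 0}
    - {"dx": -0.48, "dy": -0.11, "dz": 0, "roll": 0, "fingers": 0}
    - {"dx": -0.58, "dy": -0.09, "dz": 0, "roll": 0, "fingers": 0}
    - {"dx": -0.68, "dy": -0.06, "dz": 0, "roll": 0, "fingers": 0}
    - {"dx": -0.77, "dy": 0, "dz": 0, "roll": 0, "fingers": 0}
    - {"dx": -0.85, "dy": 0.06, "dz": 0, "roll": 0, "fingers": 0}
    - {"dx": -0.92, "dy": 0.14, "dz": 0, "roll": 0, "fingers": 0}
    - {"dx": -0.92, "dy": 0.14, "dz": 0, "roll": 0, "fingers": 0}

```text
clock: 8.95
ee_pos: [0.5116, -0.0529, 0.0775]
tool_rot: [-0.0, 0.732, 0.681, 0.0]
contact_force: [0.5, 0.3, 1.0]
finger_gap: 0.0
grasp_force: 0.0
```

```bash
python3 - <<'E'
from h import *
a=cam("side")[0]["img"][140:360,220:440,::-1]; b=cam("top")[0]["img"][200:340,220:440,::-1]
cv2.imwrite("pics/s5.png",np.hstack([cv2.resize(a,(400,400)),cv2.copyMakeBorder(cv2.resize(b,(400,254)),0,146,0,0,0)]))
E
```

```text
(no output)
```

View pics/s5.png

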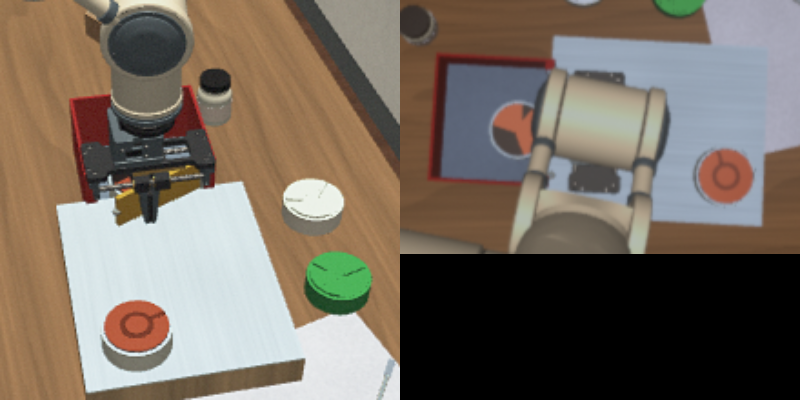

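The door is nearly shut, with the fingers on its outer face. Finishing with slow steps.

step_arm:
  motion:
    - {"dx": -0.05, "dy": 0.08, "dz": 0, "roll": 0, "fingers": 0}
    - {"dx": -0.09, "dy": 0.16, "dz": 0, "roll": 0, "fingers": 0}
    - {"dx": -0.1, "dy": 0.2, "dz": 0, "roll": 0, "fingers": 0}
    - {"dx": -0.1, "dy": 0.23, "dz": 0, "roll": 0, "fingers": 0}
    - {"dx": -0.1, "dy": 0.25, "dz": 0, "roll": 0, "fingers": 0}
    - {"dx": -0.1, "dy": 0.27, "dz": 0, "roll": 0, "fingers": 0}
    - {"dx": -0.1, "dy": 0.28, "dz": 0, "roll": 0, "fingers": 0}
    - {"dx": -0.1, "dy": 0.28, "dz": 0, "roll": 0, "fingers": 0}

```text
clock: 9.85
ee_pos: [0.4936, 0.0015, 0.0759]
tool_rot: [0.0, 0.732, 0.681, 0.0]
contact_force: [-0.0, 0.1, 0.8]
finger_gap: 0.0008
grasp_force: 0.0
```

step_arm:
  motion:
    - {"dx": 0, "dy": 0.01, "dz": 0, "roll": 0, "fingers": 0}
    - {"dx": 0, "dy": 0.02, "dz": 0, "roll": 0, "fingers": 0}
    - {"dx": 0, "dy": 0.03, "dz": 0, "roll": 0, "fingers": 0}
    - {"dx": 0, "dy": 0.03, "dz": 0, "roll": 0, "fingers": 0}

```text
clock: 10.25
ee_pos: [0.4937, 0.0032, 0.076]
tool_rot: [0.002, 0.732, 0.681, -0.002]
contact_force: [-4.3, -52.6, -0.4]
finger_gap: 0.0003
grasp_force: 25.9
```

That is the hard stop. Backing off and checking.

step_arm:
  motion:
    - {"dx": 0, "dy": -0.05, "dz": 0, "roll": 0, "fingers": 0}
    - {"dx": 0, "dy": -0.2, "dz": 0, "roll": 0, "fingers": 0}
    - {"dx": 0, "dy": -0.35, "dz": 0.1, "roll": 0, "fingers": 0}
    - {"dx": 0, "dy": -0.4, "dz": 0.3, "roll": 0, "fingers": 0}
    - {"dx": 0, "dy": -0.4, "dz": 0.5, "roll": 0, "fingers": 0}
    - {"dx": 0, "dy": -0.4, "dz": 0.7, "roll": 0, "fingers": 0}
    - {"dx": 0, "dy": -0.4, "dz": 0.9, "roll": 0, "fingers": 0}
    - {"dx": 0, "dy": -0.4, "dz": 0.9, "roll": 0, "fingers": 0}
    - {"dx": 0, "dy": -0.4, "dz": 0.9, "roll": 0, "fingers": 0}

```text
clock: 11.15
ee_pos: [0.4937, -0.0728, 0.2566]
tool_rot: [0.001, 0.732, 0.681, 0.0]
contact_force: [-0.6, 0.2, -0.2]
finger_gap: 0.0005
grasp_force: 0.0
```

```bash
python3 - <<'E'
from meas import *
c=cam("top"); s=cam("side"); a=s[0]["img"][140:360,220:440,::-1]; b=c[0]["img"][200:340,220:440,::-1]
cv2.imwrite("pics/s6.png",np.hstack([cv2.resize(a,(400,400)),cv2.copyMakeBorder(cv2.resize(b,(400,254)),0,146,0,0,0)]))
for n,k in(("top",c),("side",s)):
    h=cv2.cvtColor(k[0]["img"],cv2.COLOR_RGB2HSV); P=cloud(k)
    m=(cv2.inRange(h,(16,110,60),(34,255,255))>0)&(P[...,2]>.098)&(P[...,2]<.118)&(P[...,0]>.4)&(P[...,0]<.68)&(abs(P[...,1])<.15)
    q=P[m][:,:2].astype(np.float32); print(n,len(q),cv2.fitLine(q,cv2.DIST_HUBER,0,.01,.01).ravel() if len(q)>5 else '')
E
```

```text
top 32 [ 0.9926459  -0.12105399  0.5938674   0.01654366]
side 248 [ 0.99751633 -0.07043561  0.53369516  0.0180718 ]
```

View pics/s6.png

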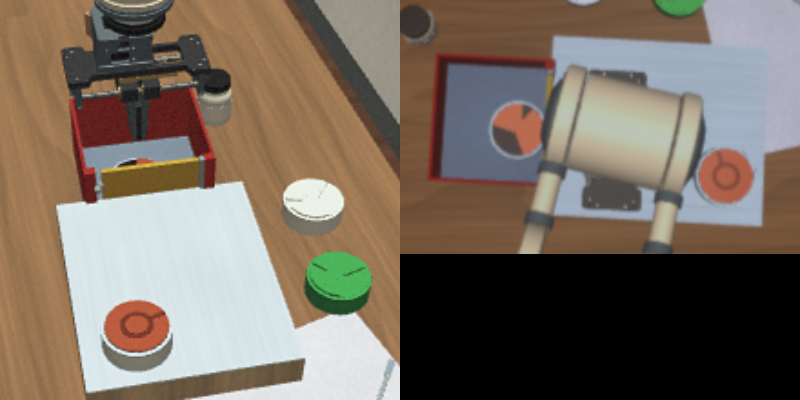

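The door line (slope -0.070) matches the stand's shut direction (about -0.075), the mould is flat in the box, and the robot is clear. Handing in.

```bash
python3 -c "
from station import r
print(r.close_job())"
```

```text
the job is handed in; nothing more can be done
None
```

The job is handed in: the broken mould lies flat in the scrap box, the door is shut against its stop, and the good mould was left where it stood. The hand-in returned no verdict.

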